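# Light the specimen and hold the focus lever at its third click

## Task

On the microscope's deck, swing the short lamp dimmer lever until it points straight at the steel set-mark on the rim of its scale. Then push the long focus lever away from its rest exactly three clicks, feeling each tooth go by and never going over the fourth, and finish while still holding it there in the third notch with the fingers: its spring would send it back, and the specimen must stay in focus for the picture. Leave everything else on the bench and the deck where it is.

Things in the scene. Friction and masses are not known exactly. Their poses are not given: they have to be found in the camera images.
- scope: Microscope stand, fixed. Origin: centre of its underside, on the bench. Off-white base 240 (x) x 400 (y) mm; its flat top, the deck, is 35 mm above the bench. Column, stage and head, up to 0.5 m tall, stand on its -y half (its y below -20 mm); both levers are on its +y half. Its x and y are horizontal.
- dimmer_grip (a point): Grip point in the upright black fin of the dimmer lever: fin 10 mm thick (across the lever, along this point's y), 20 mm along the lever, its top 15 mm above this point and its foot 31 mm below it, where it stands on the flat lever arm. The point's x points outward along the lever (the way it points), z up. The fin's centre is 44 mm from the hinge axis.
- dimmer_hinge (a point): Point on the dimmer's vertical hinge axis, level with dimmer_grip. The dimmer is the shorter lever (62 mm from axis to its nose), of aluminium, over a round grey scale 120 mm across.
- dimmer (a joint): Angle of the dimmer lever, rad. 0: it points along the scope's +y; it grows counter-clockwise seen from above (towards the scope's -x), to a stop at 1.55. Starts between 0 and 0.25. Light friction (0.05 N m, about 1 N at the fin); stays where it is left.
- mark_tab (a point): Top of the dark steel set-mark, fixed: an upright tab 13 mm long (radially), 8 mm wide, 14 mm high, on the deck just outside the dimmer's scale, 66 to 79 mm from the dimmer's hinge axis; the point is at its centre, 72.5 mm out. Its x points radially outward from that axis, z up. It stands at 0.6 to 1.25 rad (measured as dimmer is), different each time.
- focus_grip (a point): Grip point in the upright round black post of the focus lever: a freely turning sleeve 16 mm in diameter, its top 20 mm above this point; 27 mm below this point begins the flat steel lever arm and a 22 mm collar. The point's x points outward along the lever, z up. 95 mm from the hinge axis.
- focus_hinge (a point): Point on the focus lever's vertical hinge axis, level with focus_grip. The focus lever is the longer of the two, of steel. It clicks over five teeth: the first crest at 0.13 to 0.39 rad of focus, different each time, the others following every 0.20 rad (19 mm of travel at the post). The third notch is the 0.20 rad between third and fourth crest.
- focus (a joint): Angle of the focus lever, rad. 0: at rest on its stop, pointing 0.5 rad counter-clockwise (from above) of the scope's +x; it grows counter-clockwise, to a stop at 1.25. A return spring always pulls it to 0: 5.8 N at the post at rest plus 2.6 N per rad (7.5 to 8 N at the third notch); let go, it springs right back over the teeth.
- pawl_pt (a point): Pawl point: on the underside of the focus lever, 50 mm from its hinge axis on its centre line. Feel at the post: over the last 0.08 rad before a tooth's crest the resistance briefly rises 2 to 4 N above the bare spring's; past the crest it falls 1 to 4 N below it while the pawl runs down (the click), and about 0.08 rad past the crest it is the bare spring's again: the pawl is in the notch.
- rack: Toothed steel quadrant under the focus lever, fixed. Origin on the lever's hinge axis, on the deck. Five round teeth 6 mm wide on a 60 mm radius, crests at 0.26, 0.46, 0.66, 0.86, 1.06 rad counter-clockwise from its own x axis, which lies up to 0.13 rad either side of the lever's rest direction. The pawl is on a crest when pawl_pt, seen from this origin, is at that angle.
- objective: Bystander: spare objective lens, steel, 26 mm wide and 42 mm high, standing on the deck. Origin at the centre of its underside.
- dust_cap: Bystander: black dust cap, 36 mm wide and 12 mm high, on the deck beside the stage. Origin at the centre of its underside.
- dropper: Bystander: amber dropper bottle, 36 mm wide and 85 mm high, on the bench. Origin at the centre of its underside.
- petri_dish: Bystander: closed clear petri dish, 92 mm wide and 16 mm high, on the bench. Origin at the centre of its underside.
- slide_box: Bystander: grey slide box, 88 x 105 x 34 mm, on the bench. Origin at the centre of its underside.
- mouse: Bystander: black computer mouse, 105 x 60 x 31 mm, on the bench. Origin at the centre of its underside.
- beaker: Bystander: small glass beaker, 68 mm wide and 85 mm high, on the bench. Origin at the centre of its underside.

How it is judged:
On the way, in this order (a step that is already met when the one before it is completed fails the run):
1. the dimmer lever points at the set-mark (within 0.08 rad) with the focus lever still at rest (angle between the x axis of dimmer_grip and the x axis of mark_tab, either way round below 0.08 rad and value of joint focus below 0.06 rad), for 0.3 s.
2. the focus lever has passed the first tooth (y of pawl_pt in the frame of rack above 0.01285 m), for 0.05 s.
3. the focus lever is in the third notch (y of pawl_pt in the frame of rack between 0.03144 and 0.0374 m), for 0.3 s.
At the end, for the whole second after the job is handed in: The focus lever stands still in the third notch (pawl between 0.68 and 0.845 rad on the toothed quadrant, third crest 0.66, fourth 0.86), held by the fingers with more than 1 N, and the dimmer still points at the set-mark within 0.08 rad (about 4.5 degrees) (all of step 3 and velocity of joint focus between -0.1 and 0.1 rad/s and contact force between the fingers and focus above 1 N and angle between the x axis of dimmer_grip and the x axis of mark_tab, either way round below 0.08 rad); the arm keeps its last pose, push and grip.
It fails at once if the focus lever goes over the fourth tooth (y of pawl_pt in the frame of rack above 0.03822 m).
It fails at once if the objective or the dust cap on the deck is moved by more than 25 mm or tipped over (distance of any of objective, dust_cap from where it was at the start of the episode above 0.025 m or angle between any of objective, dust_cap's own z axis and vertical above 0.5 rad).
It fails at once if a thing on the bench is moved by more than 25 mm or tipped over (distance of any of dropper, petri_dish, slide_box, mouse, beaker from where it was at the start of the episode above 0.025 m or angle between any of dropper, petri_dish, slide_box, mouse, beaker's own z axis and vertical above 0.5 rad).
It also fails if it takes over 69 s, if anything falls off the work surface, if the arm or the gripper's body presses on something with over 40 N, if the wrist force passes 120 N, or if a joint passes its speed limit or range.

## Robot

A 7-joint arm with a two-finger parallel gripper is mounted at the origin on the work surface. World frame = base frame: x ahead of the robot, y to its left, z up, the work surface at z = 0. Lengths are in m, angles in rad, forces in N, time in s.
With the tool pointing down it reaches from about 0.4 to 0.85 m from the base axis. Payload 10.4 kg.
Tool frame: the origin (TCP) lies midway between the tips of the shut fingers; the grasp point (between the pads) lies manip.pinch_z behind it (manip.pinch_z is the distance from the TCP to the grasp point, in m); z points along the fingers, y is the direction in which the jaws open and shut (so a half turn about z gives the same grasp; the last joint's range is limited). The gripper opens to 85 mm and grips with 20 to 120 N. Pads are 22 mm wide; open, the fingers measure 114 mm over their backs; the gripper's body (76 mm by 85 mm) begins 54 mm behind the grasp point. The pads swing forward as they close: fully open they stand 13 mm farther back than shut.
Start: joints at [1.21, 0.332, -0.065, 1.46, 0.022, 1.35, -0.088], TCP at [0.207, -0.59, 0.231] pointing down, gripper open.
Joint ranges: [-2.6, 2.6], [-0.5, 2.12], [-1.47, 1.34], [0.16, 2.42], [-1.27, 4.41], [0.06, 2.06], [-2.6, 2.6]. Speed limits (rad/s): [2.22, 2.22, 2.79, 2.79, 3.14, 3.14, 3.14].

## Interface

Orientations are given as a unit quaternion [x, y, z, w].
In Python, from workcell import manip gives the robot as it stands.
- The arm moves only by the shell command python3 -m handwheel 'ROWS' [FORCE]. ROWS is JSON, a list that holds one entry, the list of rows, each a list of 7 numbers: the shift along the tool's x, y, z in m, then the turn, a rotation vector about the tool's x, y, z in rad, then the finger opening in m, from 0 to 0.0854. In form: [[[tx, ty, tz, ax, ay, az, claw], ...]]. A call has 1 to 8 rows; each row is the pose to reach, as a shift and turn from the pose commanded when the call began, along the tool's axes at that moment; what a row does not reach only later rows make up. A row lasts 1/8 s, in which the tool goes at most 62.5 mm and 10.7 degrees, less where a joint would pass 70% of its speed; a pose out of reach is approached as far as the arm can. A call with a gripper value outside its range is refused whole. The fingers move at their own pace and stop on an object; FORCE is the grip in N (left out, the last holds). Time passes only in rows, so rows that repeat a pose let the fingers close. It gives the time, the measured TCP pose, the force and the opening at its end, in the units of the state.
- manip.get_obs(): the state, without advancing time (a new reading comes with each control period).
- manip.camera(name): name is "scene" or "side" or "wrist"; returns the picture (420x560x3 uint8, blue, green, red); there is no depth.
- manip.calibration(name): a dict with "fx", "fy", "cx", "cy" (pixels), "view" (4x4, takes a point from world to camera coordinates); the wrist camera has in their place "tool_from_camera" (4x4, takes a point from camera to tool coordinates, whose origin is the TCP and whose axes are the flange's). Camera axes: x right, y up, looking along -z (the intrinsics and any distortion apply to the point x, -y, -z); pixel columns grow to the right and rows downward; lengths in m; the calibration is good to about 2 mm. The wrist camera is an equidistant fisheye: a pixel r from the principal point sees the ray r / f radians off the axis. A picture is of the moment at which its call begins: read the wrist's pose just before it. calibration takes no time and is no camera call.
- manip.hand_in(): hands the job in, once; it reports no verdict.
The state is a dict: "clock": time; "joint_pos": joint angles; "joint_velocities": joint speeds; "tau": joint torques, N m; "position": TCP position; "ee_rot": TCP orientation; "ft_force": force on the tool from outside, world axes, zero at the start; "torque": the same for the moment, N m; "grip_width": opening from 0.0 (shut) to 1.0 (fully open).
Only numpy, scipy, OpenCV 4.12 (cv2) and the standard library are available. Lean on these libraries where they do the work, as an engineer would, in place of code of your own. Each camera call takes 0.05 s, during which the arm holds its last target.

## Working session

There is one attempt and no reset: what is moved stays moved. The work goes in short steps, Python scripts to look and compute and a shell command to move; the robot and the scene stay as the last step left them, time stands still between calls to the robot, and variables do not carry over. Pictures are saved under pics/ and viewed, and the job is handed in when it is done.

```bash
ls; mkdir -p pics; python3 - <<'E'
from workcell import manip
import cv2,numpy as np
np.set_printoptions(precision=4,suppress=True)
print(manip.get_obs(), manip.pinch_z)
for n in ["scene","side","wrist"]:
    im=manip.camera(n); cv2.imwrite(f"pics/{n}0.png",im); print(n,manip.calibration(n))
E
```

```text
pics
{'clock': 0.0, 'joint_pos': array([ 1.2104,  0.3329, -0.0647,  1.4609,  0.0216,  1.3499, -0.0885]), 'joint_velocities': array([ 0.0009, -0.0001,  0.0005, -0.0014, -0.0013, -0.0012,  0.0003]), 'tau': array([  0.    , -62.5439,   0.0493, -39.1612,   0.0163,   0.0098,
         0.    ]), 'position': array([ 0.207 , -0.5893,  0.2305]), 'ee_rot': array([ 0.9858,  0.1681, -0.0002, -0.0007]), 'ft_force': array([-0.3989, -0.1032, -0.208 ]), 'torque': array([0.0364, 0.0332, 0.0542]), 'grip_width': 1.004939413670463} 0.0187
scene {'fx': 418.4595562676213, 'fy': 418.4595562676213, 'cx': 281.53057877779185, 'cy': 210.02445715393608, 'view': array([[-0.5179,  0.8554, -0.0028,  0.2947],
       [-0.4726, -0.2834,  0.8345,  0.1442],
       [ 0.713 ,  0.4335,  0.551 , -1.4223],
       [ 0.    ,  0.    ,  0.    ,  1.    ]])}
side {'fx': 393.5480393485008, 'fy': 393.5480393485008, 'cx': 282.989289994518, 'cy': 210.57259910244252, 'view': array([[-0.7328, -0.6804,  0.0067,  0.3105],
       [ 0.4797, -0.5097,  0.7142, -0.3113],
       [-0.4826,  0.5265,  0.6999, -0.8895],
       [ 0.    ,  0.    ,  0.    ,  1.    ]])}
wrist {'fx': 325.19226210127806, 'fy': 325.19226210127806, 'cx': 277.84230994024335, 'cy': 213.8916483716277, 'tool_from_camera': array([[-0.0003,  0.9659,  0.259 ,  0.067 ],
       [ 1.    ,  0.0001,  0.0008, -0.0002],
       [ 0.0008,  0.259 , -0.9659, -0.1427],
       [ 0.    ,  0.    ,  0.    ,  1.    ]])}
```

View pics/scene0.png

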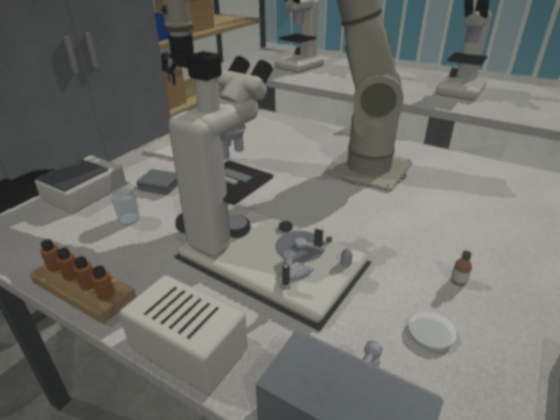

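View pics/side0.png

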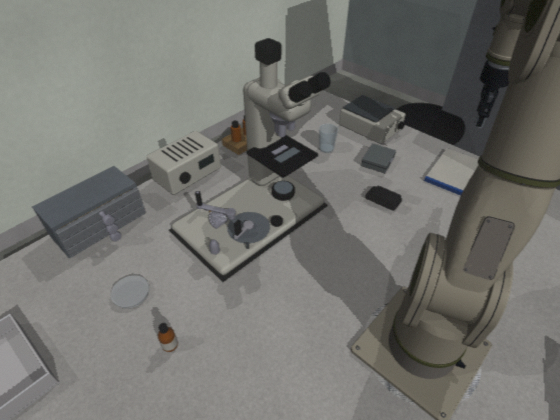

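View pics/wrist0.png

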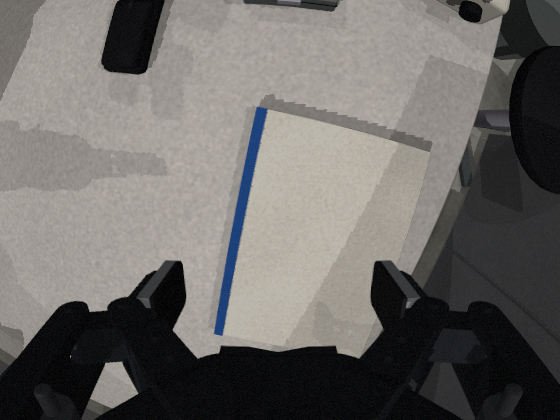

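```bash
cat > h.py <<'E'
from workcell import manip
import cv2,numpy as np
from scipy.spatial.transform import Rotation as R
np.set_printoptions(precision=4,suppress=True)
def ray(name,u,v,obs=None):
    c=manip.calibration(name)
    x=(u-c['cx'])/c['fx'];y=(v-c['cy'])/c['fy']
    if name=='wrist':
        r=np.hypot(x,y); s=np.sin(r)/r if r>1e-9 else 1
        d=np.array([x*s,-y*s,-np.cos(r)]); T=c['tool_from_camera']
        obs=obs or manip.get_obs()
        Rw=R.from_quat(obs['ee_rot']).as_matrix()
        return obs['position']+Rw@T[:3,3], Rw@(T[:3,:3]@d)
    V=c['view']; Rm=V[:3,:3].T
    return -Rm@V[:3,3], Rm@np.array([x,-y,-1.])
def plane(name,u,v,z,obs=None):
    o,d=ray(name,u,v,obs); return o+d*(z-o[2])/d[2]
def proj(name,p,obs=None):
    c=manip.calibration(name); p=np.asarray(p,float)
    if name=='wrist':
        obs=obs or manip.get_obs(); T=c['tool_from_camera']
        q=R.from_quat(obs['ee_rot']).as_matrix().T@(p-obs['position'])
        q=T[:3,:3].T@(q-T[:3,3]); x,y,z=q[0],-q[1],-q[2]
        th=np.arctan2(np.hypot(x,y),z); k=th/np.hypot(x,y)
        return np.array([c['cx']+c['fx']*x*k,c['cy']+c['fy']*y*k])
    q=c['view'][:3,:3]@p+c['view'][:3,3]
    return np.array([c['cx']-c['fx']*q[0]/q[2],c['cy']+c['fy']*q[1]/q[2]])
def tri(a,b):
    (o1,d1),(o2,d2)=a,b; d1=d1/np.linalg.norm(d1);d2=d2/np.linalg.norm(d2)
    t=np.linalg.lstsq(np.c_[d1,-d2],o2-o1,rcond=None)[0]
    p,q=o1+t[0]*d1,o2+t[1]*d2; return (p+q)/2,np.linalg.norm(p-q)
def crop(src,dst,x0,y0,x1,y1,k):
    im=cv2.imread(src)[y0:y1,x0:x1]; cv2.imwrite(dst,cv2.resize(im,None,fx=k,fy=k,interpolation=cv2.INTER_CUBIC))
E
python3 - <<'E'
from h import *
crop('pics/scene0.png','pics/s0c.png',170,200,380,330,3.8)
crop('pics/side0.png','pics/d0c.png',160,160,340,290,4.4)
for n,u,v in [("scene",180,257),("scene",320,310),("scene",368,262),("side",172,230),("side",222,268),("side",326,205)]:
    print(n,u,v,plane(n,u,v,0.03))
E
```

```text
scene 180 257 [ 0.7087 -0.1946  0.03  ]
scene 320 310 [0.6876 0.1627 0.03  ]
scene 368 262 [0.498  0.1909 0.03  ]
side 172 230 [0.6816 0.1797 0.03  ]
side 222 268 [0.4788 0.171  0.03  ]
side 326 205 [ 0.4304 -0.1963  0.03  ]
```

View pics/s0c.png

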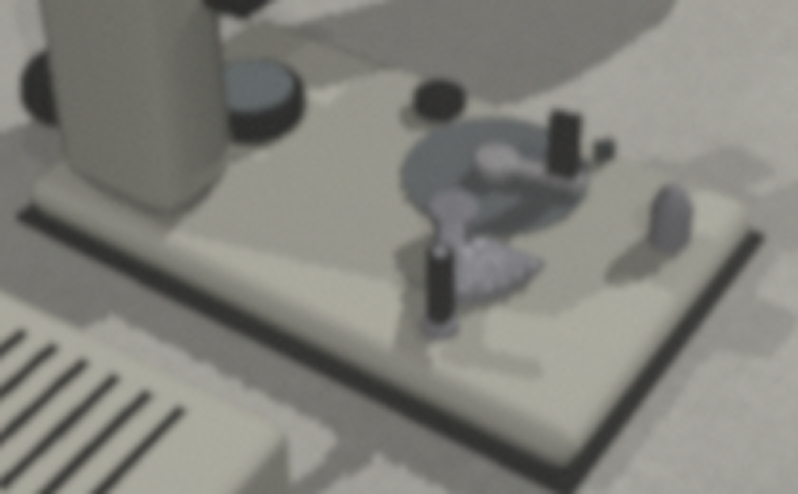

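View pics/d0c.png

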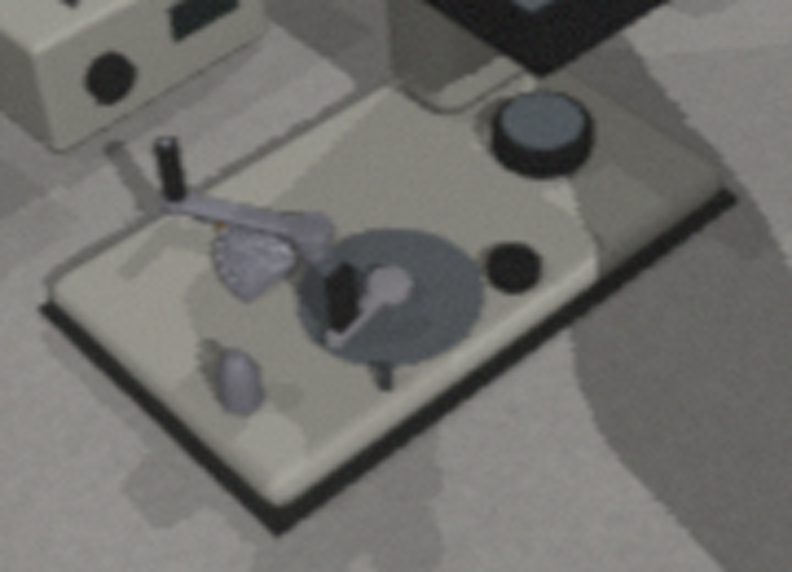

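```bash
python3 - <<'E'
from h import *
S=lambda x,y:(170+x/3.8,200+y/3.8); D=lambda x,y:(160+x/4.4,160+y/4.4)
def t(n,a,b): print(n,*tri(ray('scene',*a),ray('side',*b)))
t('eyeL',(262,70),(318,85)); t('eye2',(241,67),(300,92))
t('head top',(206,62),(268,48))
t('dimfin top',S(565,112),D(342,266))
t('focus top',S(438,245),D(166,140))
t('dimhub',S(497,158),D(388,284)); t('fochub',S(455,205),D(313,232))
t('mark',S(604,147),D(384,367))
t('obj top',S(672,188),D(236,352))
t('dropper',(465,256),(165,326))
for n,u,v in [("scene",*S(497,175)),("side",*D(391,295))]: print('scale',plane(n,u,v,.037))
E
```

```text
eyeL [ 0.4463 -0.1297  0.4206] 0.022110183705185138
eye2 [ 0.4943 -0.1365  0.4127] 0.03131174524477104
head top [ 0.6095 -0.1426  0.4628] 0.0035388282980689514
dimfin top [0.5235 0.071  0.0959] 0.004572015892972474
focus top [0.6802 0.0763 0.1067] 0.0005174610977715683
dimhub [0.5293 0.0298 0.0466] 0.0009996643436203287
fochub [0.5921 0.0359 0.0549] 0.0004574995557886615
mark [0.4813 0.0802 0.0451] 0.004248777335312423
obj top [0.5332 0.1479 0.0749] 0.003519123147439005
dropper [0.421  0.3778 0.0746] 0.005201271293112562
scale [0.534  0.0331 0.037 ]
scale [0.528  0.0287 0.037 ]
```

```bash
cat >> h.py <<'E'
def shift(target,yaw=None,obs=None):
    """world target TCP -> tool-axes shift; yaw = world heading of tool x, tool kept straight down"""
    obs=obs or manip.get_obs(); M=R.from_quat(obs['ee_rot'])
    t=M.inv().apply(np.asarray(target)-obs['position'])
    if yaw is None: return t
    G=R.from_matrix(np.array([[np.cos(yaw),np.sin(yaw),0],[np.sin(yaw),-np.cos(yaw),0],[0,0,-1]]))
    return np.r_[t,(M.inv()*G).as_rotvec()]
def yaw(obs=None):
    x=R.from_quat((obs or manip.get_obs())['ee_rot']).as_matrix()[:,0]; return np.arctan2(x[1],x[0])
E
python3 -m handwheel '[[[0.05,-0.163,-0.27,0,0,0,0.085],[0.05,-0.163,-0.27,0,0,0,0.085],[0.05,-0.163,-0.27,0,0,0,0.085],[0.05,-0.163,-0.27,0,0,0,0.085],[0.05,-0.163,-0.27,0,0,0,0.085],[0.05,-0.163,-0.27,0,0,0,0.085],[0.05,-0.163,-0.27,0,0,0,0.085]]]'
python3 - <<'E'
from h import *
print(manip.get_obs()['joint_pos'],yaw(),shift([.42,0,.54],1.2),shift([.43,.16,.5],1.57))
E
```

```text
clock: 1.02
position: [0.2003, -0.4194, 0.5012]
ee_rot: [0.986, 0.168, 0.0, 0.0]
ft_force: [-0.8, 0.5, -0.6]
grip_width: 0.993
[ 1.1436 -0.0121 -0.1148  1.2984 -0.0013  1.8546 -0.2044] 0.33795856054439294 [ 0.3463 -0.3228 -0.039   0.0005  0.0003 -0.862 ] [ 0.4088 -0.4705  0.0009  0.0005  0.0004 -1.232 ]
```

```bash

python3 -m handwheel '[[[0.35,-0.32,-0.03,0,0,-0.86,0.085],[0.35,-0.32,-0.03,0,0,-0.86,0.085],[0.35,-0.32,-0.03,0,0,-0.86,0.085],[0.35,-0.32,-0.03,0,0,-0.86,0.085],[0.35,-0.32,-0.03,0,0,-0.86,0.085],[0.35,-0.32,-0.03,0,0,-0.86,0.085],[0.35,-0.32,-0.03,0,0,-0.86,0.085],[0.35,-0.32,-0.03,0,0,-0.86,0.085]]]'
python3 - <<'E'
from h import *
print(manip.get_obs()['joint_pos'],yaw(),shift([.45,.14,.42],1.57),shift([.5,.10,.34],1.57))
E
```

```text
clock: 2.02
position: [0.4254, 0.0007, 0.5298]
ee_rot: [0.825, 0.565, -0.001, -0.001]
ft_force: [-0.3, -0.7, -0.5]
grip_width: 0.99
[ 0.7025 -0.0616 -0.7382  1.2705 -0.0456  1.9185 -0.421 ] 1.1999506176462018 [ 0.1387 -0.0272  0.1099 -0.0025 -0.0009 -0.37  ] [ 0.1195  0.0341  0.1898 -0.0025 -0.0009 -0.37  ]
```

```bash

python3 -m handwheel '[[[0.139,-0.027,0.05,0,0,-0.37,0.085],[0.139,-0.027,0.05,0,0,-0.37,0.085],[0.139,-0.027,0.11,0,0,-0.37,0.085],[0.139,-0.027,0.11,0,0,-0.37,0.085],[0.139,-0.027,0.11,0,0,-0.37,0.085]]]'
python3 - <<'E'
from h import *
print(manip.get_obs()['joint_pos'],yaw(),shift([.55,.11,.34],1.57))
E
```

```text
clock: 2.65
position: [0.4504, 0.1365, 0.4215]
ee_rot: [0.709, 0.705, -0.0, -0.0]
ft_force: [-0.2, -1.2, 1.3]
grip_width: 0.995
[ 0.5394  0.0004 -0.9128  1.4523 -0.      1.69   -0.3784] 1.565865204671261 [-0.026   0.0999  0.0814 -0.001   0.     -0.0041]
```

```bash

python3 -m handwheel '[[[-0.026,0.1,0.08,0,0,0,0.085],[-0.026,0.1,0.08,0,0,0,0.085],[-0.026,0.1,0.08,0,0,0,0.085],[-0.026,0.1,0.08,0,0,0,0.085],[-0.026,0.1,0.08,0,0,0,0.085]]]'
python3 - <<'E'
from h import *
import pickle
o=manip.get_obs(); pickle.dump(o,open('o1.pkl','wb'))
cv2.imwrite('pics/w1.png',manip.camera('wrist')); print(o['position'],o['ft_force'],o['joint_pos'])
E
```

```text
clock: 3.28
position: [0.5499, 0.1119, 0.3436]
ee_rot: [0.708, 0.706, 0.001, 0.001]
ft_force: [0.4, -0.0, 0.4]
grip_width: 0.995
[0.5499 0.1119 0.3436] [ 0.3915 -0.0316  0.4352] [ 0.4677  0.2623 -0.9165  1.4086  0.2087  1.5681 -0.4348]
```

View pics/w1.png

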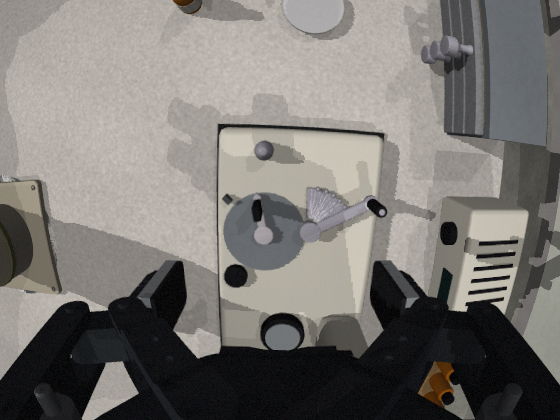

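```bash
python3 - <<'E'
from h import *
crop('pics/w1.png','pics/w1c.png',205,115,395,255,4.2)
E
```

```text
(no output)
```

View pics/w1c.png

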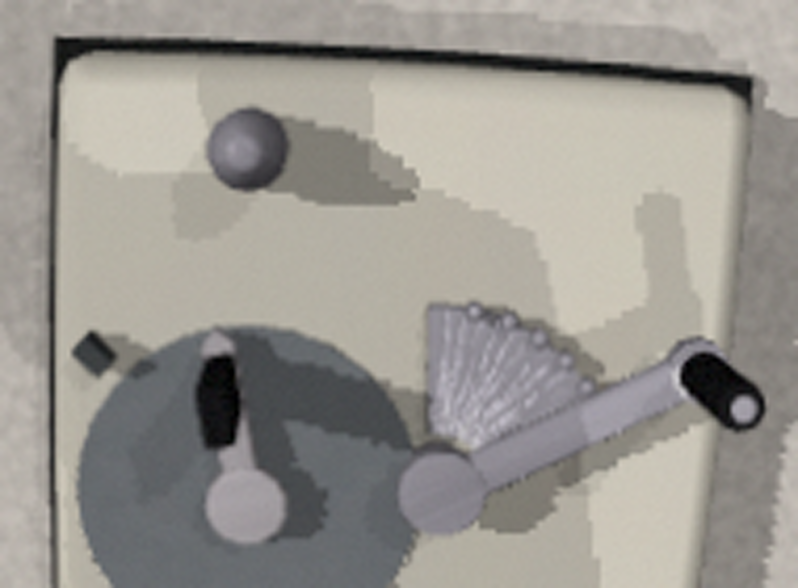

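```bash
python3 - <<'E'
from h import *
import pickle
o=pickle.load(open('o1.pkl','rb'))
W=lambda x,y,z: plane('wrist',205+(x+.5)/4.2-.5,115+(y+.5)/4.2-.5,z,o)
im=cv2.imread('pics/w1.png')
# scale disc: bluish grey mask
b,g,r=[im[...,i].astype(int) for i in range(3)]
m=((b-r>3)&(g<130)).astype(np.uint8); m[:, :200]=0;m[:,330:]=0;m[:180]=0;m[285:]=0
cs,_=cv2.findContours(m,0,1); c=max(cs,key=cv2.contourArea); h=cv2.convexHull(c)
print('disc',cv2.fitEllipse(h))
(ex,ey),_,_=cv2.fitEllipse(h)
for z in (.035,.038,.041):
    pts=np.array([plane('wrist',u,v,z,o)[:2] for u,v in h[:,0]])
    A=np.c_[2*pts,np.ones(len(pts))]; s=np.linalg.lstsq(A,(pts**2).sum(1),rcond=None)[0]
    print('disc circ',z,s[:2],np.sqrt(s[2]+s[:2]@s[:2]))
for n,x,y,z in [('hub',246,507,.05),('hub',246,507,.055),('nose',217,338,.05),('mark',94,353,.049),('fintop',224,400,.096),('fhub',440,493,.06),('ftop',742,408,.107),('collar',690,368,.06),('obj',240,152,.077)]:
    print(n,z,W(x,y,z))
f=W(440,493,.06)
for x,y in [(474,310),(510,322),(540,338),(567,360),(588,386)]:
    for z in (.045,.052):
        p=W(x,y,z)-f; print(z,np.hypot(*p[:2]),np.arctan2(p[1],p[0]))
# deck corners
for x,y in [(60,45),(748,85)]: print('corner',W(x,y,.03))
E
```

```text
disc ((265.0458984375, 230.60980224609375), (75.92854309082031, 84.19449615478516), 84.81884765625)
disc circ 0.035 [0.5327 0.0298] 0.05980565697949269
disc circ 0.038 [0.5328 0.0308] 0.059408078483062766
disc circ 0.041 [0.5329 0.0317] 0.05901049998664279
hub 0.05 [0.5313 0.03   0.05  ]
hub 0.055 [0.5315 0.0317 0.055 ]
nose 0.05 [0.5227 0.0882 0.05  ]
mark 0.049 [0.4817 0.0833 0.049 ]
fintop 0.096 [0.5274 0.079  0.096 ]
fhub 0.06 [0.5957 0.0379 0.06  ]
ftop 0.107 [0.6812 0.0789 0.107 ]
collar 0.06 [0.678  0.0802 0.06  ]
obj 0.077 [0.5322 0.1506 0.077 ]
0.045 0.05953940122207037 1.3759462677290715
0.052 0.06065065732590593 1.3944940524594678
0.045 0.05933615053246853 1.1601807255481906
0.052 0.06017156936854958 1.1857217862567635
0.045 0.05964605268413831 0.9642843338538908
0.052 0.06015264935044022 0.995032468106524
0.045 0.06012896161193318 0.7618445996758311
0.052 0.06023510457928122 0.7966802211935581
0.045 0.06062269220896312 0.5662939342999737
0.052 0.06029956204973603 0.6037287955008076
corner [0.4701 0.1847 0.03  ]
corner [0.7035 0.1732 0.03  ]
```

```bash
python3 - <<'E'
from h import *
print(shift([.525,.074,.14],1.731))
E
```

```text
[-0.038  -0.0254  0.2034  0.0032  0.0007 -0.163 ]
```

```bash

python3 -m handwheel '[[[-0.038,-0.0254,0.05,0.003,0,-0.163,0.05],[-0.038,-0.0254,0.1,0.003,0,-0.163,0.05],[-0.038,-0.0254,0.15,0.003,0,-0.163,0.05],[-0.038,-0.0254,0.203,0.003,0,-0.163,0.05],[-0.038,-0.0254,0.203,0.003,0,-0.163,0.05],[-0.038,-0.0254,0.203,0.003,0,-0.163,0.05]]]' 30
python3 - <<'E'
from h import *
import pickle
o=manip.get_obs(); pickle.dump(o,open('o2.pkl','wb'))
cv2.imwrite('pics/w2.png',manip.camera('wrist')); print(o['position'],yaw(o),o['joint_pos'],o['ft_force'])
print(shift([.525,.074,.064],1.731))
E
```

```text
clock: 4.08
position: [0.5256, 0.0741, 0.1411]
ee_rot: [0.648, 0.761, -0.0, 0.0]
ft_force: [0.8, 0.5, 0.6]
grip_width: 0.584
[0.5256 0.0741 0.1411] 1.7311621699346706 [ 0.5513  0.3225 -0.9005  1.7863  0.2743  1.1644 -0.2736] [0.7837 0.5352 0.5951]
[ 0.0001 -0.001   0.0773  0.0011  0.0006 -0.0001]
```

View pics/w2.png

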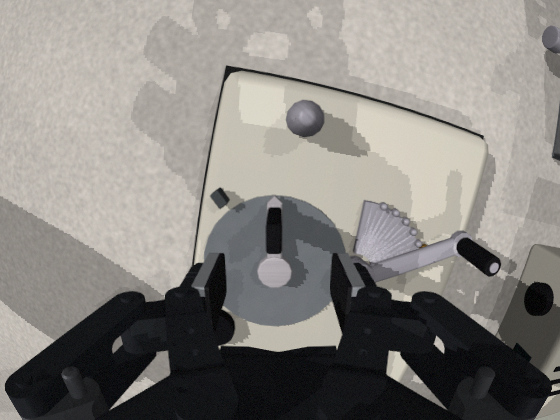

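```bash
python3 - <<'E'
from h import *
import pickle
o=pickle.load(open('o2.pkl','rb'))
crop('pics/w2.png','pics/w2c.png',190,170,390,290,4)
h=np.array([.532,.0305])
for n,u,v,z in [('nose',274,200,.049),('mark',220,198,.049),('hub',274,271,.052),('focpost',492,267,.107),('fhub',362,262,.06)]:
    p=plane('wrist',u,v,z,o); d=p[:2]-h; print(n,p,np.hypot(*d),np.arctan2(d[1],d[0]))
E
python3 -m handwheel '[[[0,-0.001,0.03,0,0,0,0.05],[0,-0.001,0.06,0,0,0,0.05],[0,-0.001,0.077,0,0,0,0.05],[0,-0.001,0.077,0,0,0,0.05]]]'
```

```text
nose [0.5221 0.0875 0.049 ] 0.05787160631500154 1.742525511112932
mark [0.4821 0.0827 0.049 ] 0.07225507110333168 2.333890764202071
hub [0.5309 0.0321 0.052 ] 0.0019587160862298315 2.174767667771795
focpost [0.6794 0.0786 0.107 ] 0.15507051089131005 0.3153503790718621
fhub [0.5958 0.053  0.06  ] 0.0676637844561867 0.3391647004680047
clock: 4.62
position: [0.5234, 0.0735, 0.0618]
ee_rot: [0.648, 0.761, -0.001, -0.001]
ft_force: [-0.6, 0.6, 0.4]
grip_width: 0.584
```

View pics/w2c.png

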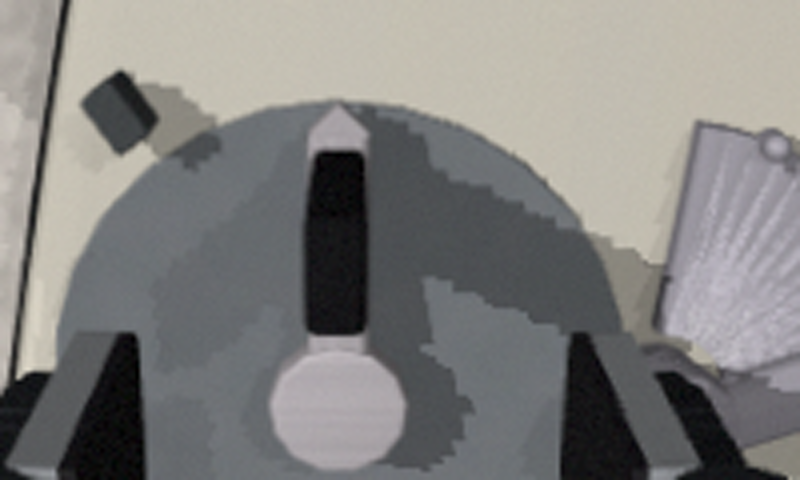

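```bash

python3 -m handwheel '[[[0,0,0,0,0,0,0.0],[0,0,0,0,0,0,0.0],[0,0,0,0,0,0,0.0],[0,0,0,0,0,0,0.0],[0,0,0,0,0,0,0.0]]]' 25
python3 - <<'E'
from h import *
o=manip.get_obs(); print(o['position'],yaw(o),o['ft_force'],o['grip_width']*85.4)
h=np.array([.532,.0305]); d=o['position'][:2]-h; print(np.hypot(*d),np.arctan2(d[1],d[0]))
for k in range(1,5):
    t=1.735+.15*k
    print(shift([h[0]+.044*np.cos(t),h[1]+.044*np.sin(t),o['position'][2]],t))
E
```

```text
clock: 5.25
position: [0.5233, 0.0735, 0.0622]
ee_rot: [0.648, 0.761, -0.001, -0.001]
ft_force: [-4.6, 0.0, 7.7]
grip_width: 0.115
[0.5233 0.0735 0.0622] 1.7304018688497347 [-4.5907  0.0255  7.6652] 9.832959101013731
0.04388451915168957 1.7703791560832673
[-0.0004 -0.005   0.     -0.0027  0.     -0.1546]
[-0.0019 -0.0114  0.     -0.0027 -0.0002 -0.3046]
[-0.0043 -0.0176  0.     -0.0027 -0.0004 -0.4546]
[-0.0076 -0.0233  0.0001 -0.0027 -0.0006 -0.6046]
```

```bash

python3 -m handwheel '[[[-0.0002,-0.0044,0,0,0,-0.1,0.0],[-0.0009,-0.0087,0,0,0,-0.2,0.0],[-0.002,-0.013,0,0,0,-0.3,0.0],[-0.0035,-0.0171,0,0,0,-0.4,0.0],[-0.0054,-0.0211,0,0,0,-0.5,0.0],[-0.0077,-0.0248,0,0,0,-0.6,0.0],[-0.0077,-0.0248,0,0,0,-0.6,0.0],[-0.0077,-0.0248,0,0,0,-0.6,0.0]]]' 25
python3 - <<'E'
from h import *
o=manip.get_obs(); print(o['position'],yaw(o),o['ft_force'],o['grip_width']*85.4)
cv2.imwrite('pics/w3.png',manip.camera('wrist'))
crop('pics/w3.png','pics/w3c.png',180,80,380,240,4)
E
```

```text
clock: 6.25
position: [0.4992, 0.062, 0.0622]
ee_rot: [0.394, 0.919, -0.001, -0.002]
ft_force: [-9.5, -0.9, 13.0]
grip_width: 0.115
[0.4992 0.062  0.0622] 2.3305811993727947 [-9.5115 -0.9351 13.0202] 9.825678935059178
```

View pics/w3c.png

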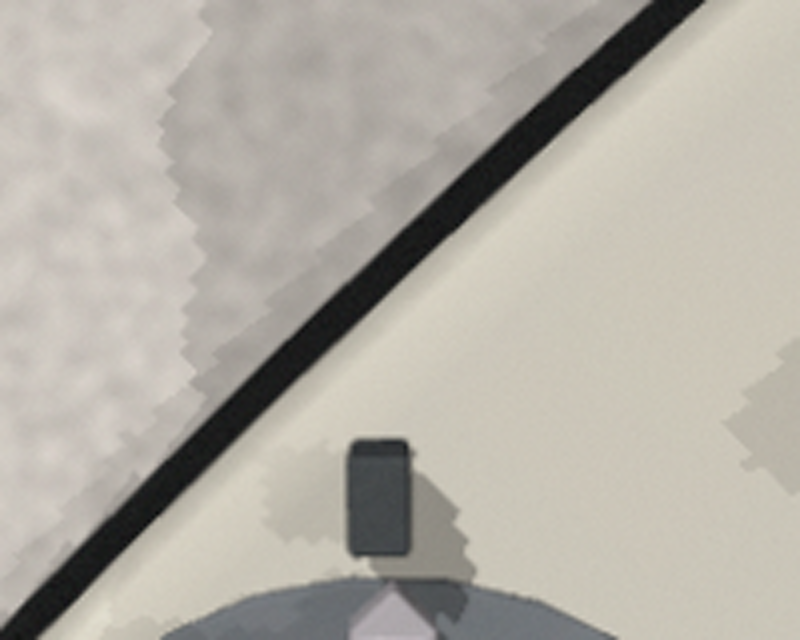

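```bash

python3 -m handwheel '[[[0,-0.0009,0,0,0,-0.02,0.0],[0,-0.0009,0,0,0,-0.02,0.0],[0,-0.0009,0,0,0,-0.02,0.0]]]' 25
python3 -m handwheel '[[[0,0,0,0,0,0,0.03],[0,0,0,0,0,0,0.03],[0,0,0,0,0,0,0.03],[0,0,-0.03,0,0,0,0.03],[0,0,-0.06,0,0,0,0.05],[0,0,-0.09,0,0,0,0.05],[0,0,-0.12,0,0,0,0.05],[0,0,-0.12,0,0,0,0.05]]]' 25
python3 - <<'E'
from h import *
import pickle
o=manip.get_obs(); print(o['position'],yaw(o),o['ft_force'],o['grip_width']*85.4,o['joint_pos'])
pickle.dump(o,open('o4.pkl','wb'))
cv2.imwrite('pics/w4.png',manip.camera('wrist'))
crop('pics/w4.png','pics/w4c.png',200,150,360,290,4.2)
E
```

```text
clock: 6.68
position: [0.4986, 0.0614, 0.0622]
ee_rot: [0.385, 0.923, -0.001, -0.002]
ft_force: [-8.7, -1.1, 13.3]
grip_width: 0.11
clock: 7.68
position: [0.5009, 0.0615, 0.1833]
ee_rot: [0.385, 0.923, -0.0, 0.0]
ft_force: [-0.0, 0.0, 0.4]
grip_width: 0.585
[0.5009 0.0615 0.1833] 2.3506204298135884 [-0.0404  0.018   0.393 ] 49.98283382584379 [ 0.7644  0.2526 -1.0915  1.7958  0.2379  1.2358  0.3866]
```

View pics/w4c.png

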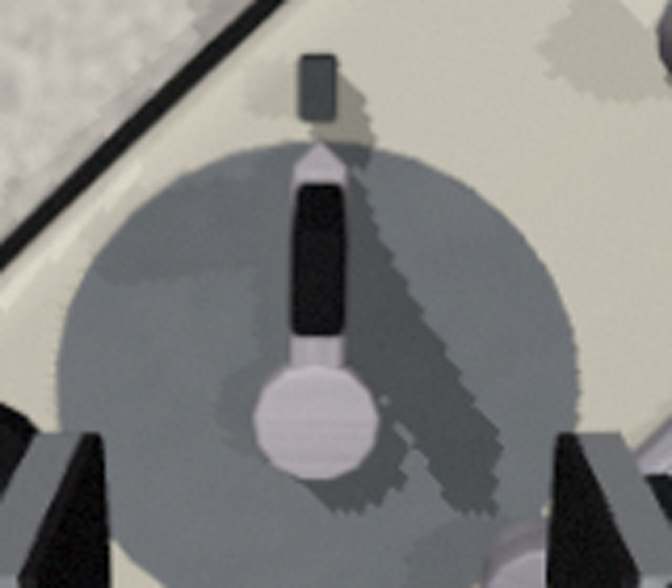

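```bash
python3 - <<'E'
from h import *
print(shift([.60,.12,.19],1.55)); print(shift([.68,.08,.16],0.77))
E
```

```text
[-0.0284  0.1124 -0.0082 -0.0016  0.0002  0.8005]
[-0.1131  0.1412  0.0217 -0.0015  0.0008  1.5805]
```

```bash

python3 -m handwheel '[[[-0.007,0.03,-0.008,0,0,0.18,0.05],[-0.014,0.06,-0.008,0,0,0.36,0.05],[-0.021,0.09,-0.008,0,0,0.54,0.05],[-0.028,0.112,-0.008,0,0,0.72,0.05],[-0.05,0.12,-0.008,0,0,0.9,0.05],[-0.075,0.13,0,0,0,1.08,0.05],[-0.1,0.138,0.01,0,0,1.26,0.05],[-0.113,0.141,0.02,0,0,1.44,0.05]]]'
python3 - <<'E'
from h import *
print(shift([.68,.08,.165],0.77),manip.get_obs()['joint_pos'])
E
```

```text
clock: 8.72
position: [0.6797, 0.0792, 0.1584]
ee_rot: [0.9, 0.437, -0.003, -0.001]
ft_force: [-0.3, -0.6, 0.9]
grip_width: 0.587
[ 0.0008 -0.0003 -0.0066 -0.0032  0.0043  0.1341] [ 0.2729  0.6015 -0.6813  1.3421  0.3749  1.3324 -1.0776]
```

```bash

python3 -m handwheel '[[[0,0,-0.007,-0.003,0.004,0.134,0.05],[0,0,-0.007,-0.003,0.004,0.134,0.05],[0,0,-0.007,-0.003,0.004,0.134,0.05]]]'
python3 - <<'E'
from h import *
import pickle
o=manip.get_obs(); print(o['position'],yaw(o),o['ft_force'],o['joint_pos'])
pickle.dump(o,open('o5.pkl','wb'))
cv2.imwrite('pics/w5.png',manip.camera('wrist'))
E
```

```text
clock: 9.1
position: [0.6789, 0.0803, 0.167]
ee_rot: [0.925, 0.38, 0.001, 0.0]
ft_force: [0.5, -0.7, 0.5]
grip_width: 0.588
[0.6789 0.0803 0.167 ] 0.7803108818885959 [ 0.4732 -0.6619  0.4694] [ 0.262   0.5838 -0.6632  1.3416  0.3565  1.3342 -1.1929]
```

View pics/w5.png

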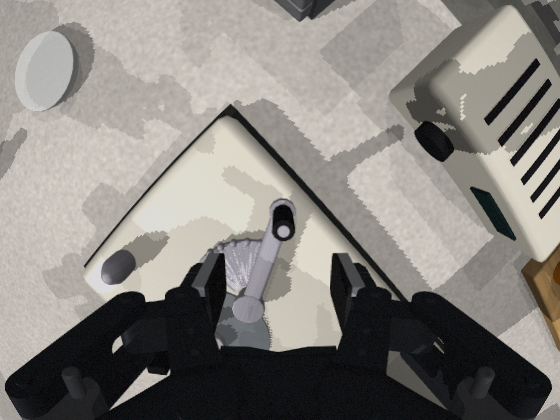

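```bash
python3 - <<'E'
from h import *
import pickle
o=pickle.load(open('o5.pkl','rb'))
print(plane('wrist',284,231,.107,o),plane('wrist',249,308,.06,o))
p=plane('wrist',284,231,.107,o);print(shift([p[0],p[1],.072],.77))
crop('pics/w5.png','pics/w5c.png',190,190,320,330,4.2)
E
```

```text
[0.6828 0.078  0.107 ] [0.5995 0.0374 0.06  ]
[ 0.001   0.0043  0.0952  0.0004 -0.0012  0.0097]
```

View pics/w5c.png

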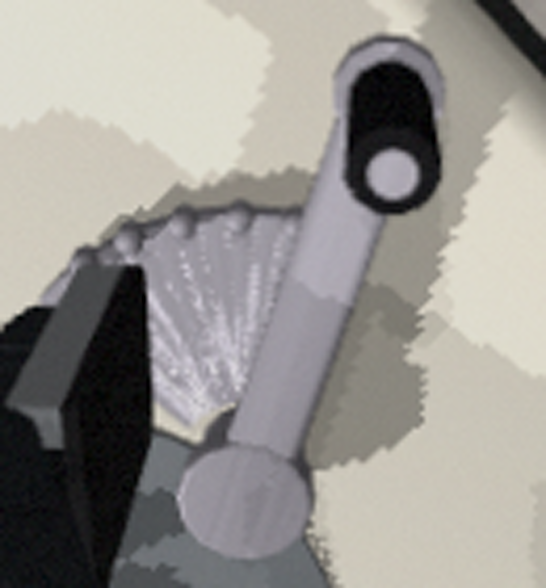

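```bash

python3 -m handwheel '[[[0.001,0.003,0.03,0,-0.001,0.01,0.05],[0.001,0.003,0.06,0,-0.001,0.01,0.05],[0.001,0.003,0.095,0,-0.001,0.01,0.05],[0.001,0.003,0.095,0,-0.001,0.01,0.05]]]'
python3 -m handwheel '[[[0,0,0,0,0,0,0.01],[0,0,0,0,0,0,0.01],[0,0,0,0,0,0,0.01],[0,0,0,0,0,0,0.01],[0,0,0,0,0,0,0.01]]]' 30
python3 - <<'E'
from h import *
o=manip.get_obs(); print(o['position'],yaw(o),o['ft_force'],o['grip_width']*85.4)
f=np.array([.596,.0378]); d=o['position'][:2]-f; print(np.hypot(*d),np.arctan2(d[1],d[0]))
E
```

```text
clock: 9.65
position: [0.6803, 0.0783, 0.0699]
ee_rot: [0.927, 0.375, -0.002, -0.0]
ft_force: [0.7, 0.3, 0.3]
grip_width: 0.585
clock: 10.28
position: [0.6831, 0.0793, 0.0748]
ee_rot: [0.927, 0.374, 0.002, 0.0]
ft_force: [-0.9, 0.0, 7.5]
grip_width: 0.179
[0.6831 0.0793 0.0748] 0.767034549257642 [-0.9325  0.0131  7.4712] 15.249321417984092
0.09650104300024488 0.4441081913725516
```

```bash
cat > st.py <<'E'
from h import *
o=manip.get_obs(); hub=np.array([.5976,.038]); d=o['position'][:2]-hub
a=np.arctan2(d[1],d[0]); t=np.array([-np.sin(a),np.cos(a)])
print('t',o['clock'],'phi %.3f r %.4f Ftan %.2f Frad %.2f Fz %.1f w %.1f z %.4f'%(a-.45,np.hypot(*d),o['ft_force'][:2]@t,o['ft_force'][:2]@d/np.hypot(*d),o['ft_force'][2],o['grip_width']*85.4,o['position'][2]))
E
python3 st.py; python3 - <<'E'
import numpy as np
p=lambda f:95*np.array([np.cos(f-.317),-np.sin(f-.317)])
for i in range(22): print('%.2f'%(.03*i+.03),np.round(p(.03*i+.03)-p(.03*i),2))
E
```

```text
t 10.275 phi -0.001 r 0.0950 Ftan 0.42 Frad -0.83 Fz 7.5 w 15.2 z 0.0748
0.03 [ 0.85 -2.72]
0.06 [ 0.77 -2.75]
0.09 [ 0.68 -2.77]
0.12 [ 0.6  -2.79]
0.15 [ 0.52 -2.8 ]
0.18 [ 0.43 -2.82]
0.21 [ 0.35 -2.83]
0.24 [ 0.26 -2.84]
0.27 [ 0.18 -2.84]
0.30 [ 0.09 -2.85]
0.33 [ 0.01 -2.85]
0.36 [-0.08 -2.85]
0.39 [-0.17 -2.85]
0.42 [-0.25 -2.84]
0.45 [-0.34 -2.83]
0.48 [-0.42 -2.82]
0.51 [-0.5 -2.8]
0.54 [-0.59 -2.79]
0.57 [-0.67 -2.77]
0.60 [-0.75 -2.75]
0.63 [-0.84 -2.72]
0.66 [-0.92 -2.7 ]
```

```bash

python3 -m handwheel '[[[0.0008,-0.0027,0,0,0,0,0.01],[0.0008,-0.0027,0,0,0,0,0.01]]]' >/dev/null; python3 st.py
python3 -m handwheel '[[[0.0008,-0.0027,0,0,0,0,0.01],[0.0008,-0.0027,0,0,0,0,0.01]]]' >/dev/null; python3 st.py
python3 -m handwheel '[[[0.0007,-0.0028,0,0,0,0,0.01],[0.0007,-0.0028,0,0,0,0,0.01]]]' >/dev/null; python3 st.py
python3 -m handwheel '[[[0.0006,-0.0028,0,0,0,0,0.01],[0.0006,-0.0028,0,0,0,0,0.01]]]' >/dev/null; python3 st.py
python3 -m handwheel '[[[0.0005,-0.0028,0,0,0,0,0.01],[0.0005,-0.0028,0,0,0,0,0.01]]]' >/dev/null; python3 st.py
python3 -m handwheel '[[[0.0004,-0.0028,0,0,0,0,0.01],[0.0004,-0.0028,0,0,0,0,0.01]]]' >/dev/null; python3 st.py
```

```text
t 10.525 phi 0.002 r 0.0949 Ftan -5.91 Frad 1.31 Fz 5.6 w 14.8 z 0.0748
t 10.775 phi 0.031 r 0.0949 Ftan -4.79 Frad 0.65 Fz 5.4 w 15.3 z 0.0748
t 11.025 phi 0.060 r 0.0949 Ftan -5.96 Frad 1.84 Fz 5.0 w 15.0 z 0.0748
t 11.275 phi 0.079 r 0.0948 Ftan -7.89 Frad 1.88 Fz 3.4 w 15.4 z 0.0748
t 11.525 phi 0.113 r 0.0949 Ftan -6.91 Frad 2.18 Fz 3.5 w 15.1 z 0.0749
t 11.775 phi 0.151 r 0.0949 Ftan -5.46 Frad 1.84 Fz 3.4 w 14.7 z 0.0748
```

```bash

python3 -m handwheel '[[[0.0004,-0.0028,0,0,0,0,0.01],[0.0004,-0.0028,0,0,0,0,0.01]]]' >/dev/null; python3 st.py
python3 -m handwheel '[[[0.0003,-0.0028,0,0,0,0,0.01],[0.0003,-0.0028,0,0,0,0,0.01]]]' >/dev/null; python3 st.py
python3 -m handwheel '[[[0.0002,-0.0028,0,0,0,0,0.01],[0.0002,-0.0028,0,0,0,0,0.01]]]' >/dev/null; python3 st.py
python3 -m handwheel '[[[0.0001,-0.0028,0,0,0,0,0.01],[0.0001,-0.0028,0,0,0,0,0.01]]]' >/dev/null; python3 st.py
python3 -m handwheel '[[[0,-0.0028,0,0,0,0,0.01],[0,-0.0028,0,0,0,0,0.01]]]' >/dev/null; python3 st.py
python3 -m handwheel '[[[-0.0001,-0.0028,0,0,0,0,0.01],[-0.0001,-0.0028,0,0,0,0,0.01]]]' >/dev/null; python3 st.py
python3 -m handwheel '[[[-0.0002,-0.0028,0,0,0,0,0.01],[-0.0002,-0.0028,0,0,0,0,0.01]]]' >/dev/null; python3 st.py
```

```text
t 12.025 phi 0.191 r 0.0949 Ftan -3.32 Frad -0.06 Fz 6.4 w 15.4 z 0.0748
t 12.275 phi 0.214 r 0.0949 Ftan -6.75 Frad 0.38 Fz 5.5 w 15.0 z 0.0748
t 12.525 phi 0.243 r 0.0948 Ftan -6.45 Frad 1.97 Fz 5.5 w 14.9 z 0.0748
t 12.775 phi 0.270 r 0.0948 Ftan -7.11 Frad 1.97 Fz 4.6 w 14.8 z 0.0748
t 13.025 phi 0.291 r 0.0948 Ftan -8.61 Frad 2.66 Fz 4.9 w 15.0 z 0.0749
t 13.275 phi 0.332 r 0.0948 Ftan -5.26 Frad 0.88 Fz 4.7 w 15.0 z 0.0748
t 13.525 phi 0.366 r 0.0948 Ftan -3.75 Frad 1.17 Fz 5.2 w 15.2 z 0.0748
```

```bash

python3 -m handwheel '[[[-0.0002,-0.0028,0,0,0,0,0.01],[-0.0002,-0.0028,0,0,0,0,0.01]]]' >/dev/null; python3 st.py
python3 -m handwheel '[[[-0.0003,-0.0028,0,0,0,0,0.01],[-0.0003,-0.0028,0,0,0,0,0.01]]]' >/dev/null; python3 st.py
python3 -m handwheel '[[[-0.0003,-0.0028,0,0,0,0,0.01],[-0.0003,-0.0028,0,0,0,0,0.01]]]' >/dev/null; python3 st.py
python3 -m handwheel '[[[-0.0004,-0.0028,0,0,0,0,0.01],[-0.0004,-0.0028,0,0,0,0,0.01]]]' >/dev/null; python3 st.py
python3 -m handwheel '[[[-0.0003,-0.0014,0,0,0,0,0.01],[-0.0003,-0.0014,0,0,0,0,0.01]]]' >/dev/null; python3 st.py
python3 -m handwheel '[[[-0.0003,-0.0014,0,0,0,0,0.01],[-0.0003,-0.0014,0,0,0,0,0.01]]]' >/dev/null; python3 st.py
python3 -m handwheel '[[[-0.0003,-0.0014,0,0,0,0,0.01],[-0.0003,-0.0014,0,0,0,0,0.01]]]' >/dev/null; python3 st.py
```

```text
t 13.775 phi 0.397 r 0.0948 Ftan -4.30 Frad 1.43 Fz 5.6 w 15.1 z 0.0748
t 14.025 phi 0.421 r 0.0948 Ftan -6.64 Frad 1.79 Fz 4.4 w 14.8 z 0.0748
t 14.275 phi 0.451 r 0.0948 Ftan -6.77 Frad 1.14 Fz 4.5 w 15.3 z 0.0748
t 14.525 phi 0.476 r 0.0948 Ftan -8.66 Frad 2.58 Fz 4.2 w 15.2 z 0.0748
t 14.775 phi 0.486 r 0.0948 Ftan -9.39 Frad 2.28 Fz 4.2 w 15.0 z 0.0749
t 15.025 phi 0.506 r 0.0948 Ftan -7.83 Frad 1.03 Fz 4.8 w 15.2 z 0.0748
t 15.275 phi 0.520 r 0.0948 Ftan -8.76 Frad 0.55 Fz 4.2 w 15.2 z 0.0748
```

```bash

python3 -m handwheel '[[[-0.0003,-0.0014,0,0,0,0,0.01],[-0.0003,-0.0014,0,0,0,0,0.01]]]' >/dev/null; python3 st.py
python3 -m handwheel '[[[-0.0003,-0.0014,0,0,0,0,0.01],[-0.0003,-0.0014,0,0,0,0,0.01]]]' >/dev/null; python3 st.py
python3 -m handwheel '[[[-0.0003,-0.0014,0,0,0,0,0.01],[-0.0003,-0.0014,0,0,0,0,0.01]]]' >/dev/null; python3 st.py
python3 -m handwheel '[[[-0.0003,-0.0014,0,0,0,0,0.01],[-0.0003,-0.0014,0,0,0,0,0.01]]]' >/dev/null; python3 st.py
python3 -m handwheel '[[[-0.0003,-0.0014,0,0,0,0,0.01],[-0.0003,-0.0014,0,0,0,0,0.01]]]' >/dev/null; python3 st.py
python3 -m handwheel '[[[-0.0003,-0.0014,0,0,0,0,0.01],[-0.0003,-0.0014,0,0,0,0,0.01]]]' >/dev/null; python3 st.py
```

```text
t 15.525 phi 0.542 r 0.0948 Ftan -5.90 Frad -0.18 Fz 5.7 w 15.0 z 0.0748
t 15.775 phi 0.558 r 0.0948 Ftan -5.39 Frad 0.10 Fz 6.0 w 15.1 z 0.0748
t 16.025 phi 0.574 r 0.0948 Ftan -5.08 Frad -0.19 Fz 5.6 w 15.3 z 0.0748
t 16.275 phi 0.590 r 0.0948 Ftan -4.89 Frad -1.47 Fz 6.6 w 14.6 z 0.0748
t 16.525 phi 0.602 r 0.0948 Ftan -6.55 Frad -0.70 Fz 5.5 w 15.0 z 0.0748
t 16.775 phi 0.613 r 0.0948 Ftan -7.08 Frad -0.61 Fz 5.0 w 14.8 z 0.0748
```

```bash

python3 -m handwheel '[[[0,0,0,0,0,0,0.01],[0,0,0,0,0,0,0.01],[0,0,0,0,0,0,0.01],[0,0,0,0,0,0,0.01]]]' 30 >/dev/null; python3 st.py
python3 - <<'E'
from h import *
cv2.imwrite('pics/w6.png',manip.camera('wrist'))
cv2.imwrite('pics/d6.png',manip.camera('side'))
cv2.imwrite('pics/s6.png',manip.camera('scene'))
crop('pics/d6.png','pics/d6c.png',160,160,340,290,4.4)
crop('pics/w6.png','pics/w6c.png',150,160,350,310,4)
E
python3 st.py
```

```text
t 17.275 phi 0.613 r 0.0948 Ftan -7.85 Frad -0.38 Fz 5.3 w 14.8 z 0.0748
t 17.425 phi 0.613 r 0.0948 Ftan -6.95 Frad -0.13 Fz 5.5 w 15.0 z 0.0748
```

View pics/w6c.png

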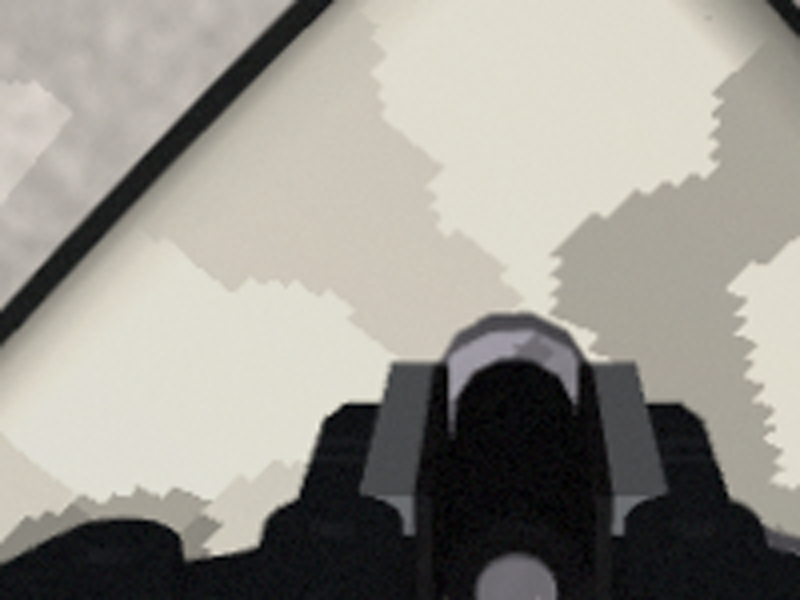

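View pics/d6c.png

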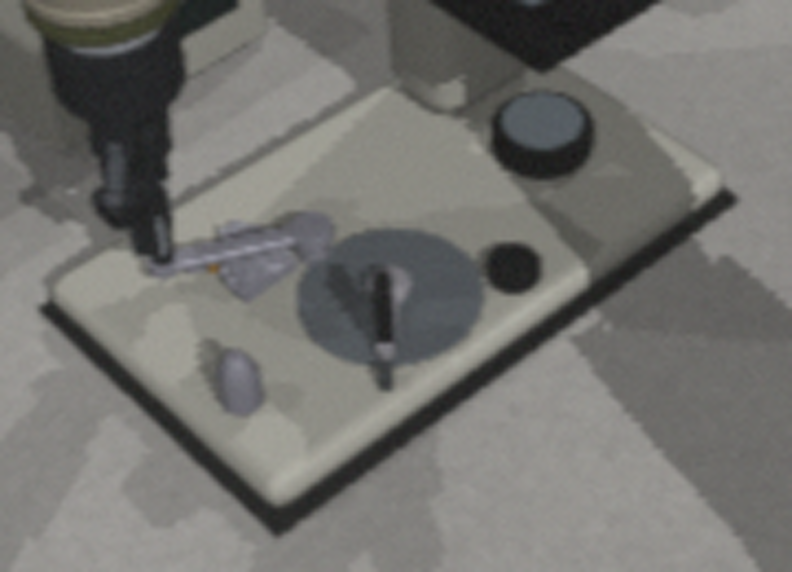

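View pics/s6.png

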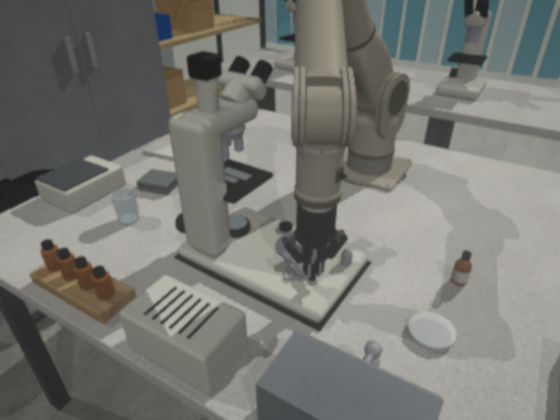

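```bash
python3 -c "
from workcell import manip
print(manip.hand_in())"; python3 st.py
```

```text
the job is handed in; nothing more can be done
None
the job is handed in; nothing more can be done
```

The job is handed in, with both levers where the task wants them as far as my checks show; `hand_in` gave no verdict. It took about 17.4 s of the 69 s.

- **Dimmer:** I gripped the fin and turned the lever 0.62 rad to the set-mark. The wrist picture after letting go shows the hub, nose and mark in line to within about 0.02 rad. The last side picture still shows it pointing at the mark.
- **Focus lever:** I gripped the post and moved it along its arc in small steps. Three clicks showed in the force, with crests at about 0.13, 0.32 and 0.525 rad.
- **Final hold:** The lever stands still at 0.613 rad, about 0.09 rad past the third crest and 0.11 rad short of the fourth. The resistance there is 7 to 8 N, which is the bare spring's pull. The fingers hold the post with the grip set at 30 N.
- **Crest angles:** The teeth seen in the picture agree with the felt crests to within about 0.03 rad.
- **Other things:** In the last side and scene pictures, the objective, dust cap and the things on the bench that can be seen look unmoved. I compared these by eye only.
- **Small mismatch:** The camera and the gripped position disagreed by 1 to 2 mm on both hinge positions. That is within the stated calibration, so I went by the gripped position.

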